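# Spot-check a chilled serving plate with a surface probe

## Robot

A 6-joint arm with a two-finger parallel gripper is mounted at the origin on the work surface. World frame = base frame: x ahead of the robot, y to its left, z up, the work surface at z = 0. Lengths are in m, angles in rad, forces in N, time in s.
With the tool pointing down it reaches from about 0.375 to 0.9 m from the base axis. Payload 3.1 kg.
Tool frame: the origin (TCP) lies between the finger pads; the fingertips stand 11 mm ahead of it and the grasp point (between the pads) lies 8 mm behind it; z points along the fingers, y is the direction in which the jaws open and shut (so a half turn about z gives the same grasp; the last joint's range is limited). The gripper opens to 85 mm and grips with 20 to 120 N. Pads are 22 mm wide; open, the fingers measure 114 mm over their backs; the gripper's body (76 mm by 85 mm) begins 54 mm behind the grasp point. The pads swing forward as they close: fully open they stand 13 mm farther back than shut.
Start: joints at [-1.462, 0.527, 1.433, -0, 1.181, -0.178], TCP at [0.177, -0.599, 0.242] pointing down, gripper open.
Joint ranges: [-3.08, 3.08], [-0.75, 2.2], [0.22, 2.44], [-1.43, 4.57], [0, 2.65], [-2.85, 2.85]. Speed limits (rad/s): [2.79, 2.79, 3.14, 3.14, 3.14, 3.14].

## Interface

Orientations are given as a unit quaternion [x, y, z, w].
In Python, from station import manip gives the robot as it stands. The module is installed in compiled form; this text tells all that it offers.
- The arm moves only by the tool arm_command, never from a script. Its argument "rows" is a list of rows, each a list of 3 entries, a list of its own where there are three numbers: the shift along the world's x, y, z in mm, then the turn about the world's z in rad, then the closure, from -1 (fully open) to 1 (shut), so that 0 is half open. A call has 1 to 12 rows; each row shifts and turns the commanded pose from where the row before left it; what a row does not reach is not made up. A row lasts 1/8 s, in which the tool goes at most 62.5 mm and 10.7 degrees, less where a joint would pass 70% of its speed; a pose out of reach is approached as far as the arm can. A call with a gripper value outside its range is refused whole. The fingers move at their own pace and stop on an object; "squeeze" is the grip in N (left out, the last holds). Time passes only in rows, so rows that do not move let the fingers close. It gives the time, the measured TCP pose, the force and the opening at its end, in the units of the state.
- manip.sense(): the state, without advancing time (a new reading comes with each control period).
- manip.snapshot(name): name is "scene" or "top" or "wrist"; returns the picture (480x640x3 uint8, blue, green, red); there is no depth.
- manip.get_calibration(name): a dict with "fovy" (degrees; the focal length in pixels is half the picture's height over the tangent of half this angle, whatever the lens; pixels are square), "cx", "cy" (the principal point, pixels), "R" (3x3) and "t" (3): a world point X has camera coordinates R X + t. Camera axes: x right, y down, z forward; pixel columns grow to the right and rows downward; lengths in m; the calibration is good to about 2 mm. The wrist camera is an equidistant fisheye: a pixel r from the principal point sees the ray r / f radians off the axis. A picture is of the moment at which its call begins: read the wrist's pose just before it. get_calibration takes no time and is no camera call; for the wrist camera it gives the pose at the moment of the call.
- manip.sign_off(): hands the job in, once; it reports no verdict.
The state is a dict: "t": time; "q": joint angles; "qd": joint speeds; "tau": joint torques, N m; "tcp_pos": TCP position; "tool_rot": TCP orientation; "force": force on the tool from outside, world axes, zero at the start; "ft_torque": the same for the moment, N m; "finger_gap": opening from 0.0 (shut) to 1.0 (fully open).
Only numpy, scipy, OpenCV 4.12 (cv2) and the standard library are available. Lean on these libraries where they do the work, as an engineer would, in place of code of your own. Each camera call takes 0.05 s, during which the arm holds its last target.

## Task

The steel chilling plate on the bar needs its contact check at the test mark, but a steel cup is standing on the mark: first stand that cup upright on the square rubber bar mat and let go of it. Then draw the surface probe straight up out of its stand and, holding it upright, press its sprung foot lightly on the plate inside the ring of the test mark, so that the foot is pushed in part of the way but not to its stop. Finish while still holding the probe there, gripped and steady on the mark, and leave the other barware alone.

Things in the scene. Friction and masses are not known exactly. Their poses are not given: they have to be found in the camera images.
- plate: Chilling plate: brushed steel slab, 240 mm (its x) by 320 mm (its y), on short feet, fixed to the table. Origin on the table under its centre; its level top face is 24 mm above the table. Two small white cups stand near the corners of its +x long side.
- spot_mid (a point): Test mark on the plate: a flat thin black ring, 26 mm inner and 32 mm outer diameter, with a dot in the middle and four short ticks outside. The point is its centre, on the plate's top face. It lies anywhere in the plate's middle part, and at the start the steel cup stands on it and hides it.
- cup: The obstacle: open straight steel cup, 56 mm across, 95 mm tall, wall 3 mm, about 0.16 kg, mouth up. Origin at the centre of its underside, z up its axis. It starts centred over the test mark within 5 mm.
- cup_mid (a point): The cup's centre: on its axis, half-way up, 47.5 mm above its underside. z up its axis.
- mat: Square black rubber bar mat, 110 by 110 mm, 8 mm thick, fixed, empty at the start. Origin on the table under its centre; its top face is 8 mm above the table. It lies on one side of the plate (left or right of the robot's view), the probe's stand on the other.
- stand: Probe stand: fixed aluminium frame, 80 mm (its x) by 70 mm (its y), top face 106 mm above the table, with an 18 mm hole through the 10 mm top board, in the middle. Origin on the table under the hole.
- probe: Surface probe, about 0.14 kg, standing upright in the stand. Black box-shaped handle 30 mm (its x) by 22 mm (its y) by 80 mm tall, its underside resting on the stand's top face; below it a 7 mm steel stem, 70 mm long, and at the lower end a 12 mm sprung disc foot. Origin at the centre of the handle's underside, z up along the handle; the foot's underside is 85 mm below the origin while the spring is out. To leave the hole it must rise at least 90 mm.
- probe_grip (a point): On the probe's axis in the handle, 45 mm above the handle's underside, 35 mm below its top: the place to grip. z up along the handle, x and y across it as for the probe (22 mm wide along y).
- foot_tip (a point): Centre of the underside of the probe's foot, the face that goes on the mark; 130 mm below probe_grip while the spring is out. z up along the probe.
- foot (a joint): How far the sprung foot is pushed up towards the handle, 0 (out) to 0.008 m (its stop). The spring gives way at about 1.5 N and needs 0.5 N more for each mm: about 3.5 N at half way, 5.5 N at the stop.
- glass_a: Small white ceramic cup, 38 mm across, 60 mm tall, on a corner of the plate; leave alone. Origin at its underside.
- glass_b: Another like it, on the other corner of the same long side of the plate; leave alone. Origin at its underside.
- jigger: Steel double-ended measure, 42 mm across, 68 mm tall; leave alone. Origin at its underside.
- syrup: Amber bottle, 68 mm across, 240 mm tall; leave alone. Origin at its underside.
- pitcher: White jug with a handle, 90 mm across, 120 mm tall; leave alone. Origin at its underside.
- straws: Dark steel pot 68 mm across, 100 mm tall, holding black straws up to 185 mm high; leave alone. Origin at its underside.
Things that resemble listed ones, but are neither listed nor needed, are in the scene too. Of the things shaped like the probe, the black one is meant. What is shaped like the cup but brown is not meant.

How it is judged:
On the way, in this order (a step that is already met when the one before it is completed fails the run):
1. the steel cup stands upright on the bar mat, let go (horizontal distance between cup_mid and mat below 0.04 m and angle between cup_mid's own z axis and vertical below 0.1 rad and height (world z) of cup_mid below 0.062 m and contact force between cup and mat above 0.3 N and contact force between the fingers and cup below 0.1 N), for 0.2 s.
2. the probe is drawn clear of its stand in the gripper (height (world z) of foot_tip above 0.107 m and contact force between the fingers and probe above 1 N and contact force between probe and stand below 0.05 N), for 0.1 s.
At the end, for the whole second after the job is handed in: The gripper holds the probe still (under 20 mm/s), upright within 0.1 rad, foot centre within 9 mm of the mark's, on the plate with 1 to 8 N, foot pushed in 0.8 to 7.6 mm; the steel cup stands upright (0.1 rad) within 40 mm of the mat's centre, not touched by the gripper (all of step 1 and horizontal distance between foot_tip and spot_mid below 0.009 m and angle between probe_grip's own z axis and vertical below 0.1 rad and contact force between probe and plate between 1 and 8 N and value of joint foot between 0.0008 and 0.0076 m and contact force between the fingers and probe above 1 N and linear speed of probe below 0.02 m/s and height (world z) of foot_tip below 0.03 m); the arm keeps its last pose, push and grip.
It fails at once if the probe is pressed hard on the plate (over 15 N) (contact force between probe and plate above 15 N).
It fails at once if the steel cup is tipped over (angle between cup_mid's own z axis and vertical above 0.7 rad).
It fails at once if other barware is pushed away (over 25 mm) (distance of any of glass_a, glass_b, jigger, syrup, pitcher, straws from where it was at the start of the episode above 0.025 m).
It also fails if it takes over 61 s, if anything falls off the work surface, if the arm or the gripper's body presses on something with over 40 N, if the wrist force passes 120 N, or if a joint passes its speed limit or range.

## Working session

There is one attempt and no reset: what is moved stays moved. The work goes in short steps, Python scripts to look and compute and a tool call to move; the robot and the scene stay as the last step left them, time stands still between calls to the robot, and variables do not carry over. Pictures are saved under pics/ and viewed, and the job is handed in when it is done.

Besides the shell and the picture viewer there is one more tool, called after "Emit:" as name([rows], argument=value, ...), one row to a line, values as JSON. arm_command: Moves the arm, as the interface text tells. Its arguments: {"type":"object","properties":{"rows":{"type":"array","items":{"type":"array"}},"squeeze":{"type":"number"}},"required":["rows"]}

```bash
mkdir -p pics; cat > h.py <<'E'
import numpy as np, cv2
from station import manip
def cal(n):
    c=manip.get_calibration(n); c['f']=240/np.tan(np.radians(c['fovy'])/2); c['R']=np.array(c['R']);c['t']=np.array(c['t']); return c
def ray(c,u,v,fish=False):
    x=(u-c['cx']);y=(v-c['cy'])
    if fish:
        r=np.hypot(x,y);th=r/c['f'];d=np.array([np.sin(th)*x/max(r,1e-9),np.sin(th)*y/max(r,1e-9),np.cos(th)])
    else: d=np.array([x/c['f'],y/c['f'],1.])
    return -c['R'].T@c['t'], c['R'].T@d
def onz(c,u,v,z,fish=False):
    o,d=ray(c,u,v,fish); return o+d*(z-o[2])/d[2]
def proj(c,X,fish=False):
    p=c['R']@np.array(X)+c['t']
    if fish:
        r=np.hypot(p[0],p[1]);th=np.arctan2(r,p[2]);return c['cx']+c['f']*th*p[0]/r,c['cy']+c['f']*th*p[1]/r
    return c['cx']+c['f']*p[0]/p[2],c['cy']+c['f']*p[1]/p[2]
E
python3 - <<'E'
from h import *
for n in ['scene','top','wrist']:
    c=cal(n); im=manip.snapshot(n); cv2.imwrite(f'pics/{n}0.png',im); print(n,c['fovy'],c['cx'],c['cy'],-c['R'].T@c['t'],c['R'][2])
s=manip.sense();print(s)
E
```

```text
scene 57.484142214074154 321.72211599531784 240.1019831919861 [0.93624872 0.39714089 0.95657883] [-0.39772991 -0.40159931 -0.82494176]
top 53.559834378234086 313.92831406650726 236.14016238515572 [ 0.4590329 -0.0016343  1.3708245] [ 0.03244845 -0.0028693  -0.99946929]
wrist 65.70646984690485 321.39987511555694 235.4476080747644 [ 0.24567885 -0.5809725   0.37282577] [-0.27128977 -0.07872463 -0.95927279]
{'t': 0.15, 'q': array([-1.46253605e+00,  5.28260452e-01,  1.43363758e+00,  2.32725320e-05,
        1.18140906e+00, -1.78492311e-01]), 'qd': array([-0.00013765, -0.00410579, -0.00352254, -0.00035451, -0.00133477,
       -0.00187183]), 'tau': array([ 1.35767896e-04, -4.42744768e+01, -1.78275955e+01, -2.09037953e-04,
        5.67493698e-03, -2.12407777e-06]), 'tcp_pos': array([ 0.17675317, -0.59891599,  0.24154418]), 'tool_rot': array([ 9.89739484e-01,  1.42881137e-01,  4.08506647e-05, -8.56311580e-04]), 'force': array([-0.45793407, -0.71728823,  0.5919303 ]), 'ft_torque': array([-0.00119535,  0.00666819, -0.0206144 ]), 'finger_gap': 0.9989393156677223}
```

View pics/top0.png

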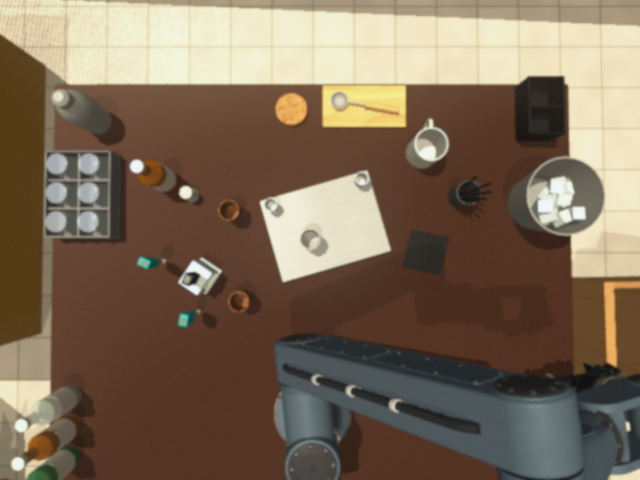

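View pics/scene0.png

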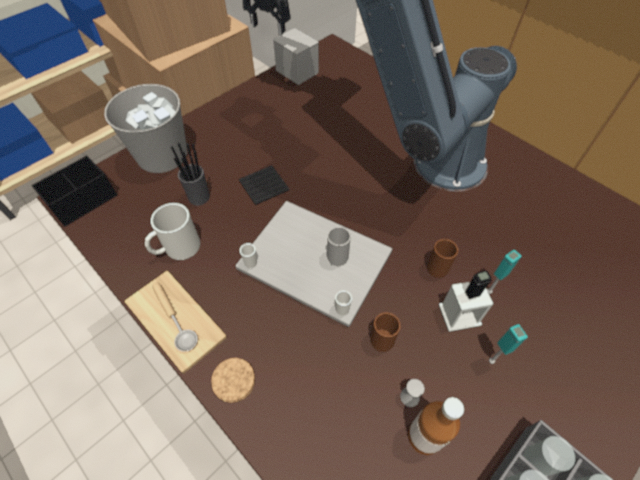

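View pics/wrist0.png

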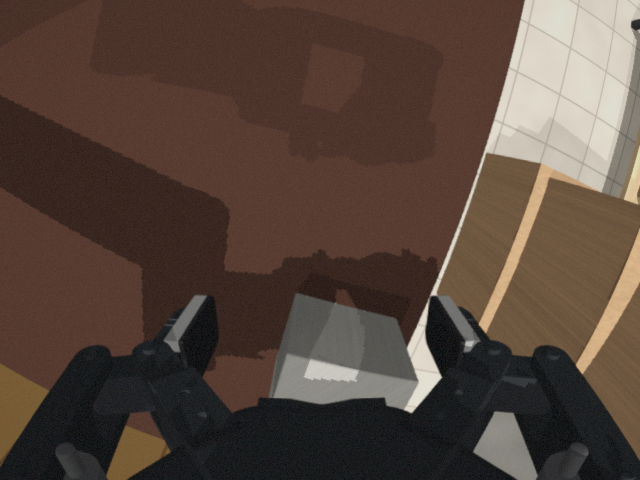

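The top view shows the steel cup on the plate at about (313,241), the black mat at (427,252) and the stand with the black probe at (200,277). The two brown cups (229,210) and (239,301) and the two teal probes (147,262) and (187,319) are lookalikes. I'll confirm this on enlarged crops.

```bash
python3 - <<'E'
from h import *
a=cv2.imread('pics/top0.png');b=cv2.imread('pics/scene0.png')
def cr(im,x,y,w,h,k): return cv2.resize(im[y:y+h,x:x+w],None,fx=k,fy=k,interpolation=cv2.INTER_CUBIC)
t=np.hstack([cr(a,255,165,60+80,125,2.8)[:350,:392],cr(a,165,240,100,90,3.9)[:350,:390]])
u=np.hstack([cr(b,300,210,100,90,3)[:250],cr(b,410,240,125,90,3)[:250]]);
cv2.imwrite('pics/cA.png',t);cv2.imwrite('pics/cB.png',u);print(t.shape,u.shape)
E
```

```text
(350, 782, 3) (250, 675, 3)
```

View pics/cA.png

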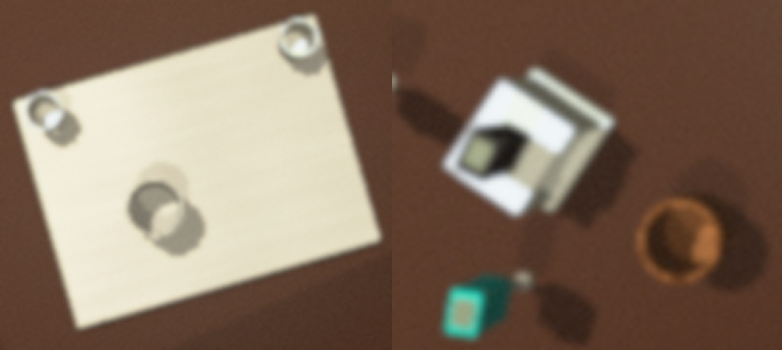

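View pics/cB.png

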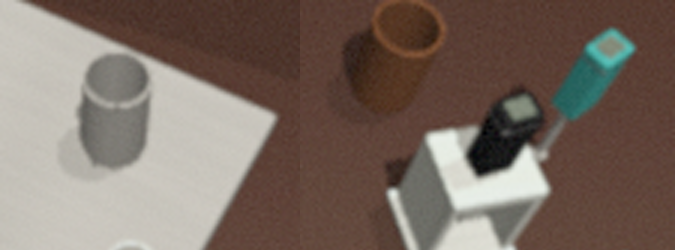

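```bash
python3 - <<'E'
from h import *
ct=cal('top');cs=cal('scene')
A=lambda x,y:(255+x/2.8,165+y/2.8)
B=lambda x,y:(165+x/3.9,240+y/3.9)
print('cup rim scene',onz(cs,300+116/3,210+80/3,.119),'top',onz(ct,*A(155,208),.119))
a=cv2.imread('pics/top0.png');g=cv2.cvtColor(a,cv2.COLOR_BGR2GRAY)
hsv=cv2.cvtColor(a,cv2.COLOR_BGR2HSV)
def big(m,x,y,w,h):
    M=np.zeros_like(m);M[y:y+h,x:x+w]=m[y:y+h,x:x+w]
    cs_,_=cv2.findContours(M,cv2.RETR_EXTERNAL,cv2.CHAIN_APPROX_NONE);return max(cs_,key=cv2.contourArea)
m=((g>110)*255).astype(np.uint8)
r=cv2.minAreaRect(big(m,250,160,150,130));print('plate',r)
P=np.array([onz(ct,*p,.024) for p in cv2.boxPoints(r)]);print(P.round(3),P.mean(0),[np.linalg.norm(P[i]-P[i-1]) for i in range(4)])
m=((g<45)*255).astype(np.uint8)
r=cv2.minAreaRect(big(m,395,220,60,60));print('mat',r)
Q=np.array([onz(ct,*p,.008) for p in cv2.boxPoints(r)]);print(Q.round(3),Q.mean(0),[np.linalg.norm(Q[i]-Q[i-1]) for i in range(4)])
b=cv2.imread('pics/scene0.png')
for n,u,v,z in [('stand TL',503,79,0),]:pass
# stand top corners in crop A right half (offset 392)
for p in [(503-392,78),(573-392,132),(519-392,216),(443-392,165)]: print('stand',B(*p),onz(ct,*B(*p),.106))
# scene crop B right (offset 300)
for p in [(432,133),(505,115),(548,188),(462,205)]: 
    q=(410+(p[0]-300)/3,240+p[1]/3);print('standS',q,onz(cs,*q,.106))
for p in [(480-392,153)]: print('ptop',onz(ct,*B(*p),.186))
print('ptopS',onz(cs,410+(521-300)/3,240+106/3,.186))
for (u,v,z) in [(274,207,.084),(362,181,.084),(147,262,.15),(187,319,.15),(229,210,.08),(239,301,.08),(188,194,.06)]: print(u,v,onz(ct,u,v,z).round(3))
E
```

```text
cup rim scene [0.49738714 0.01014053 0.119     ] top [0.49139518 0.0041838  0.119     ]
plate ((324.4390869140625, 225.2333984375), (86.73057556152344, 114.34471130371094), 73.66395568847656)
[[ 0.606  0.155  0.024]
 [ 0.698 -0.157  0.024]
 [ 0.461 -0.225  0.024]
 [ 0.371  0.085  0.024]] [ 0.53407288 -0.03546684  0.024     ] [np.float64(0.24585388517363546), np.float64(0.3253175045221842), np.float64(0.24655900189096766), np.float64(0.3235187756041675)]
mat ((428.06097412109375, 255.54876708984375), (31.778581619262695, 33.454811096191406), 12.094757080078125)
[[ 0.41  -0.278  0.008]
 [ 0.504 -0.298  0.008]
 [ 0.485 -0.388  0.008]
 [ 0.391 -0.367  0.008]] [ 0.44739778 -0.33255407  0.008     ] [np.float64(0.09087199296565593), np.float64(0.09596444752355295), np.float64(0.09107866600075824), np.float64(0.09594024168520347)]
stand (193.46153846153845, 260.0) [0.436998   0.31463428 0.106     ]
stand (211.4102564102564, 273.84615384615387) [0.40025881 0.26678902 0.106     ]
stand (197.56410256410257, 295.38461538461536) [0.34336746 0.30309797 0.106     ]
stand (178.07692307692307, 282.3076923076923) [0.37797321 0.35495764 0.106     ]
standS (454.0, 284.3333333333333) [0.40078696 0.27159696 0.106     ]
standS (478.3333333333333, 278.3333333333333) [0.34964438 0.30057152 0.106     ]
standS (492.6666666666667, 302.6666666666667) [0.3782102  0.35629815 0.106     ]
standS (464.0, 308.3333333333333) [0.4332936  0.32091434 0.106     ]
ptop [0.39069522 0.30892197 0.186     ]
ptopS [0.39122337 0.31325678 0.186     ]
274 207 [0.58  0.103 0.084]
362 181 [ 0.651 -0.136  0.084]
147 262 [0.433 0.423 0.15 ]
187 319 [0.287 0.319 0.15 ]
229 210 [0.572 0.226 0.08 ]
239 301 [0.326 0.197 0.08 ]
188 194 [0.618 0.343 0.06 ]
```

Each check agrees with the given sizes: plate 0.246×0.324 m, cup rim from two views within 8 mm, stand top corners in two views. I'll hover over the cup and look with the wrist camera.

Emit:
arm_command([
  [[29,55,0],0,-1],
  [[29,55,0],0,-1],
  [[29,55,0],0,-1],
  [[29,55,0],0,-1],
  [[29,55,0],0,-1],
  [[29,55,0],0,-1],
  [[29,55,0],0,-1],
  [[29,55,0],0,-1],
  [[29,55,0],0,-1],
  [[29,55,0],0,-1],
  [[28,56,0],0,-1],
  [[0,0,0],0,-1],
], squeeze=40)

```text
t: 1.65
tcp_pos: [0.4959, 0.0103, 0.2422]
tool_rot: [0.989, 0.146, 0.0, -0.0]
force: [0.3, -0.7, -0.3]
finger_gap: 0.998
```

```bash
python3 - <<'E'
from h import *
c=cal('wrist');cv2.imwrite('pics/w1.png',manip.snapshot('wrist'));s=manip.sense()
print(s['tcp_pos'],s['q'],s['tool_rot'],s['force'])
np.save('w1.npy',np.array([c],dtype=object),allow_pickle=True)
print(proj(c,(.494,.007,.119),True),onz(c,320,240,.119,True))
cv2.imwrite('pics/t1.png',manip.snapshot('top'))
E
```

```text
[0.49490793 0.00838871 0.24201847] [-2.09041881e-01  3.54113666e-01  1.75217516e+00 -3.63161478e-04
  1.03582531e+00  1.07013836e+00] [ 9.89375321e-01  1.45383570e-01 -2.98765859e-04  5.58608693e-05] [ 0.71488332 -0.08517279  0.17858187]
(np.float64(321.9467252988221), np.float64(234.15403063655398)) [0.48942086 0.00707156 0.119     ]
```

View pics/w1.png

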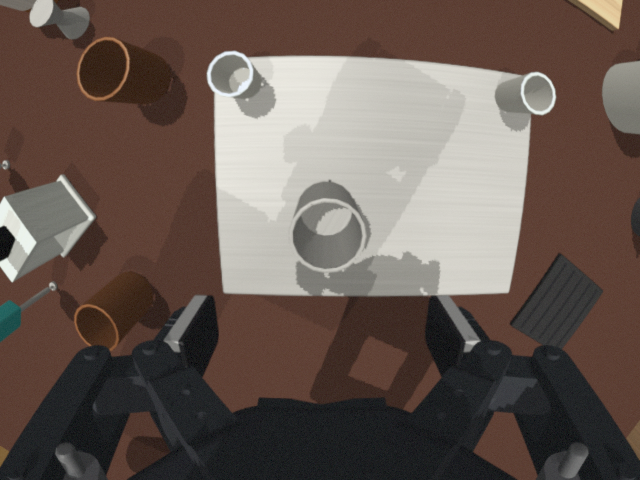

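The wrist view shows the cup rim as a ring centred at about (329,235), the mat at (557,300), and a tick of the mark just behind the cup at (330,182).

```bash
python3 - <<'E'
from h import *
c=np.load('w1.npy',allow_pickle=True)[0]
L=onz(c,293,236,.119,True);R=onz(c,367,236,.119,True);T=onz(c,329.5,199,.119,True);B=onz(c,329.5,271,.119,True)
print(L,R,np.linalg.norm(L-R),np.linalg.norm(T-B),(L+R)/2,(T+B)/2)
for p in [(563,255),(603,290),(511,322)]: print('mat',onz(c,*p,.008,True))
print('mat c',(onz(c,603,290,.008,True)+onz(c,511,322,.008,True))/2)
print('tick',onz(c,330,182,.024,True))
im=cv2.imread('pics/w1.png');cv2.imwrite('pics/w1c.png',cv2.resize(im[160:290,270:390],None,fx=4.5,fy=4.5,interpolation=cv2.INTER_CUBIC))
E
```

```text
[0.48669209 0.02643653 0.119     ] [ 0.5020418  -0.02437111  0.119     ] 0.05307569766745431 0.05377522022880281 [0.49436694 0.00103271 0.119     ] [0.49423325 0.00141207 0.119     ]
mat [ 0.52339062 -0.29252484  0.008     ]
mat [ 0.49873672 -0.39365849  0.008     ]
mat [ 0.42256657 -0.26066494  0.008     ]
mat c [ 0.46065165 -0.32716171  0.008     ]
tick [0.51913518 0.00644808 0.024     ]
```

View pics/w1c.png

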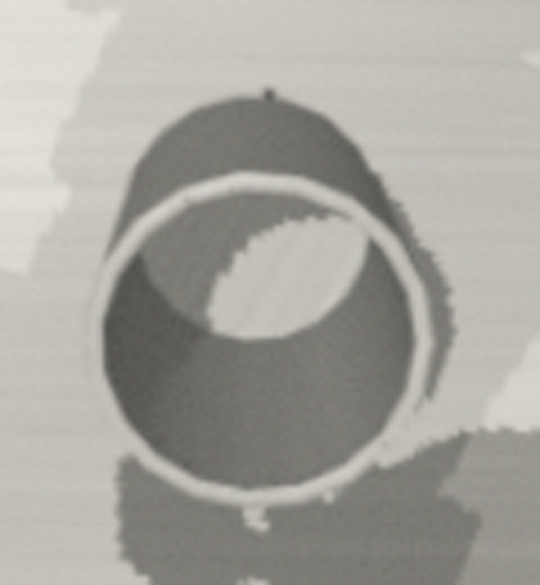

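Emit:
arm_command([
  [[0,-7,-40],0,-1],
  [[0,0,-45],0,-1],
  [[0,0,-40],0,-1],
  [[0,0,-25],0,-1],
  [[0,0,-15],0,-1],
  [[0,0,0],0,-1],
  [[0,0,0],0,-1],
])

```text
t: 2.62
tcp_pos: [0.4953, -0.0012, 0.0781]
tool_rot: [0.99, 0.143, 0.001, 0.0]
force: [0.5, 0.0, 0.1]
finger_gap: 0.996
```

```bash
python3 - <<'E'
from h import *
c=cal('wrist');cv2.imwrite('pics/w2.png',manip.snapshot('wrist'));s=manip.sense()
print(s['tcp_pos'],s['force'])
E
```

```text
[ 0.49548482 -0.0010036   0.07831994] [-0.46710083 -1.02252707 -0.49125278]
```

View pics/w2.png

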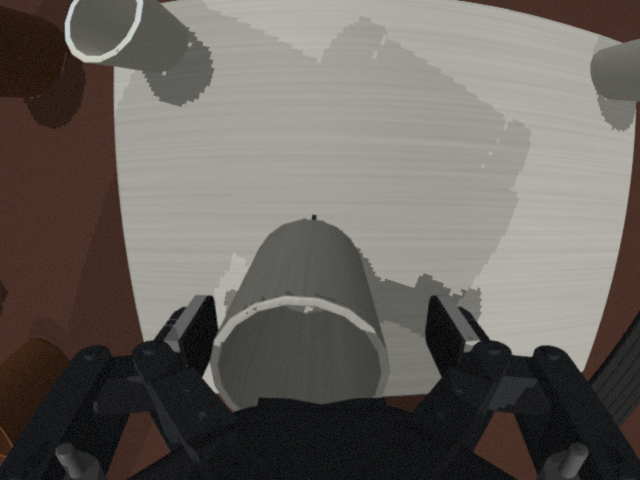

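```bash
python3 - <<'E'
from h import *
c=cal('wrist');s=manip.sense();t=s['tcp_pos']
print(proj(c,(t[0],t[1],.119),True),proj(c,(t[0],t[1],t[2]),True))
L=onz(c,213,360,.119,True);R=onz(c,389,360,.119,True);print(L,R,(L+R)/2,np.linalg.norm(L-R))
for th in np.linspace(0,6.28,9)[:-1]: print(np.round(proj(c,(.4943+.028*np.cos(th),.0035+.028*np.sin(th),.119),True)),end=' ')
E
```

```text
(np.float64(314.46020673215776), np.float64(376.06711255888064)) (np.float64(315.94064417603386), np.float64(313.4927210191974))
[0.49141037 0.03003538 0.119     ] [ 0.50713735 -0.02081548  0.119     ] [0.49927386 0.00460995 0.119     ] 0.05322732201226018
[326. 297.] [248. 304.] [210. 351.] [226. 404.] [279. 434.] [341. 430.] [385. 394.] [383. 338.]
```

Emit:
arm_command([
  [[-1,5,0],0,-1],
  [[0,0,0],0,-1],
  [[0,0,0],0,1],
  [[0,0,0],0,1],
  [[0,0,0],0,1],
  [[0,0,0],0,1],
  [[0,0,0],0,1],
  [[0,0,0],0,1],
], squeeze=40)

```text
t: 3.68
tcp_pos: [0.4939, 0.0046, 0.0777]
tool_rot: [0.99, 0.143, 0.0, -0.0]
force: [-1.4, 1.7, 6.3]
finger_gap: 0.652
```

```bash
python3 - <<'E'
from h import *
c=cal('wrist');cv2.imwrite('pics/w3.png',manip.snapshot('wrist'));s=manip.sense()
print(s['tcp_pos'],s['force'],s['finger_gap'])
E
```

```text
[0.49388395 0.00460432 0.07770138] [0.1462228  1.87038163 6.4189662 ] 0.6470751027105441
```

View pics/w3.png

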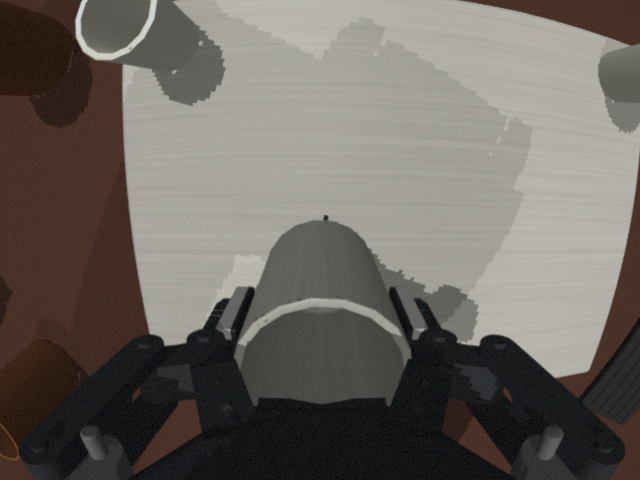

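The jaws closed to 0.65 × 85 mm = 55 mm, which matches the 56 mm cup. Next: lift and carry towards the mat.

Emit:
arm_command([
  [[0,0,25],0,1],
  [[0,0,40],0,1],
  [[0,-20,15],0,1],
  [[-5,-50,0],0,1],
  [[-6,-52,0],0,1],
  [[-6,-52,0],0,1],
  [[-6,-52,0],0,1],
  [[-6,-52,0],0,1],
  [[-4,-35,0],0,1],
  [[-4,-20,0],0,1],
  [[0,0,0],0,1],
  [[0,0,0],0,1],
])

```text
t: 5.22
tcp_pos: [0.4564, -0.3267, 0.1569]
tool_rot: [0.99, 0.143, -0.0, -0.001]
force: [0.3, 0.5, -1.2]
finger_gap: 0.65
```

```bash
python3 - <<'E'
from h import *
c=cal('wrist');cv2.imwrite('pics/w4.png',manip.snapshot('wrist'));s=manip.sense()
np.save('w4.npy',np.array([c],dtype=object),allow_pickle=True)
print(s['tcp_pos'],s['force'],s['finger_gap'])
cv2.imwrite('pics/t4.png',manip.snapshot('top'));cv2.imwrite('pics/s4.png',manip.snapshot('scene'))
E
```

```text
[ 0.45661509 -0.32656203  0.15704333] [ 0.2021931   0.7994914  -1.48120828] 0.6526927559338135
```

View pics/w4.png

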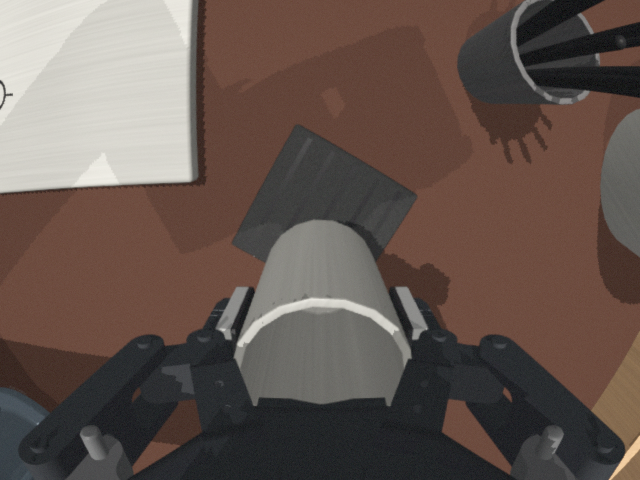

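View pics/s4.png

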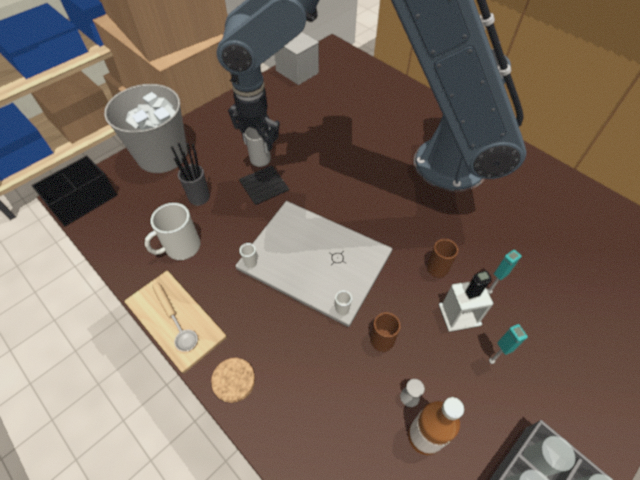

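View pics/t4.png

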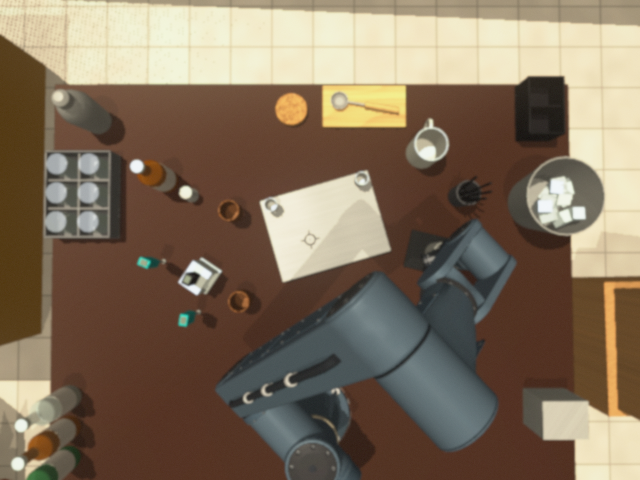

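```bash
python3 - <<'E'
from h import *
c=np.load('w4.npy',allow_pickle=True)[0]
P=[onz(c,*p,.008,True) for p in [(297,125),(416,196),(233,240)]]
print(np.round(P,4),np.linalg.norm(P[0]-P[1]),np.linalg.norm(P[0]-P[2]),(P[1]+P[2])/2)
ct=cal('top');cs=cal('scene')
print('mark',onz(ct,310,240,.024),onz(cs,338,258,.024))
a=cv2.imread('pics/t4.png')[215:265,285:335];b=cv2.imread('pics/s4.png')[233:283,313:363]
cv2.imwrite('pics/m4.png',np.hstack([cv2.resize(a,None,fx=8,fy=8),cv2.resize(b,None,fx=8,fy=8)]))
E
```

```text
[[ 0.523  -0.2901  0.008 ]
 [ 0.4977 -0.3936  0.008 ]
 [ 0.4221 -0.2647  0.008 ]] 0.1065043131046002 0.10405392634176414 [ 0.45987869 -0.32913785  0.008     ]
mark [0.49182789 0.00563855 0.024     ] [0.49565063 0.01065468 0.024     ]
```

View pics/m4.png

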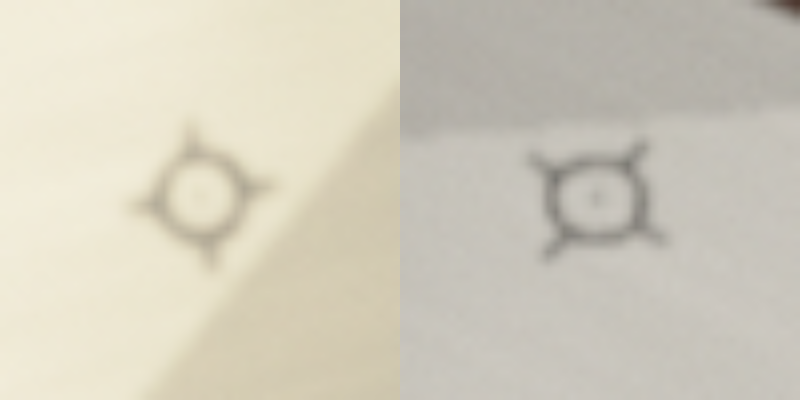

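The mark shows at (310,240) in the top view and (338,258) in the scene view, about (0.494, 0.008) on the plate. The mat centre is about (0.460, −0.329), with edges measured at 104–106 mm. Lowering the cup.

Emit:
arm_command([
  [[2,-2,-30],0,1],
  [[0,0,-35],0,1],
  [[0,0,-18],0,1],
  [[0,0,-7],0,1],
  [[0,0,-3],0,1],
  [[0,0,-1],0,1],
  [[0,0,0],0,1],
])

```text
t: 6.25
tcp_pos: [0.4591, -0.3308, 0.064]
tool_rot: [0.99, 0.143, 0.0, 0.001]
force: [0.4, -0.1, -1.7]
finger_gap: 0.65
```

Emit:
arm_command([
  [[0,0,-1],0,1],
  [[0,0,-1],0,1],
  [[0,0,-1],0,1],
  [[0,0,0],0,1],
])

```text
t: 6.75
tcp_pos: [0.459, -0.3307, 0.0617]
tool_rot: [0.99, 0.143, 0.0, 0.0]
force: [-1.2, 1.9, 7.7]
finger_gap: 0.649
```

The cup touches down at the expected height of 0.0617 m with a 7.7 N upward force. Opening, then rising.

Emit:
arm_command([
  [[0,0,0],0,0.2],
  [[0,0,0],0,-1],
  [[0,0,0],0,-1],
  [[0,0,0],0,-1],
  [[0,0,0],0,-1],
  [[0,0,15],0,-1],
  [[0,0,40],0,-1],
  [[0,0,55],0,-1],
  [[0,0,55],0,-1],
  [[0,0,15],0,-1],
  [[0,0,0],0,-1],
])

```text
t: 8.12
tcp_pos: [0.459, -0.3307, 0.2419]
tool_rot: [0.99, 0.143, 0.001, 0.001]
force: [-0.3, 0.6, -1.3]
finger_gap: 1.0
```

```bash
python3 - <<'E'
from h import *
c=cal('wrist');cv2.imwrite('pics/w5.png',manip.snapshot('wrist'));s=manip.sense()
print(s['tcp_pos'],s['force'],s['finger_gap'])
L=onz(c,320,240,.103,True);print(L, proj(c,(.459,-.331,.103),True))
E
```

```text
[ 0.458326   -0.3300834   0.24016589] [-0.51555712  1.14465296 -0.67374108] 1.0004566622185243
[ 0.4480766 -0.3356452  0.103    ] (np.float64(318.16135198986126), np.float64(225.00989229255728))
```

View pics/w5.png

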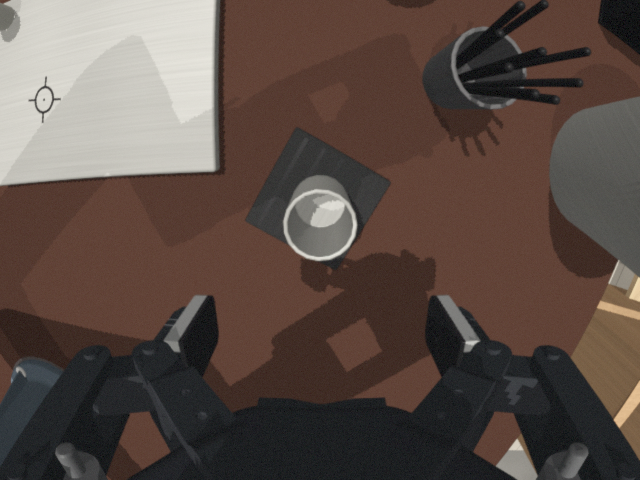

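The cup stands upright near the mat's centre, with its rim at (320,225) as predicted, and is released. Now to the stand.

Emit:
arm_command([
  [[0,25,40],0,-1],
  [[0,55,10],0,-1],
  [[-3,60,0],0,-1],
  [[-6,60,0],0,-1],
  [[-8,60,0],0,-1],
  [[-8,60,0],0,-1],
  [[-8,60,0],0,-1],
  [[-8,60,0],0,-1],
  [[-8,60,0],0,-1],
  [[-8,60,0],0,-1],
  [[-8,50,0],0,-1],
  [[-4,30,0],0,-1],
])

```text
t: 9.68
tcp_pos: [0.3877, 0.3112, 0.2878]
tool_rot: [0.99, 0.144, -0.003, 0.001]
force: [0.6, -0.2, 0.3]
finger_gap: 1.0
```

Emit:
arm_command([
  [[0,0,0],0,-1],
  [[0,0,0],0,-1],
])

```text
t: 9.93
tcp_pos: [0.389, 0.3085, 0.2887]
tool_rot: [0.99, 0.143, -0.002, 0.001]
force: [0.0, -0.7, -0.2]
finger_gap: 1.004
```

```bash
python3 - <<'E'
from h import *
c=cal('wrist');cv2.imwrite('pics/w6.png',manip.snapshot('wrist'));s=manip.sense()
np.save('w6.npy',np.array([c],dtype=object),allow_pickle=True)
print(s['tcp_pos'],s['q'],s['finger_gap'])
E
```

```text
[0.38931693 0.30828917 0.28911493] [ 4.44599635e-01  2.96765866e-01  1.68691712e+00 -4.79430283e-04
  1.16101188e+00  1.72964178e+00] 0.9998569796646137
```

View pics/w6.png

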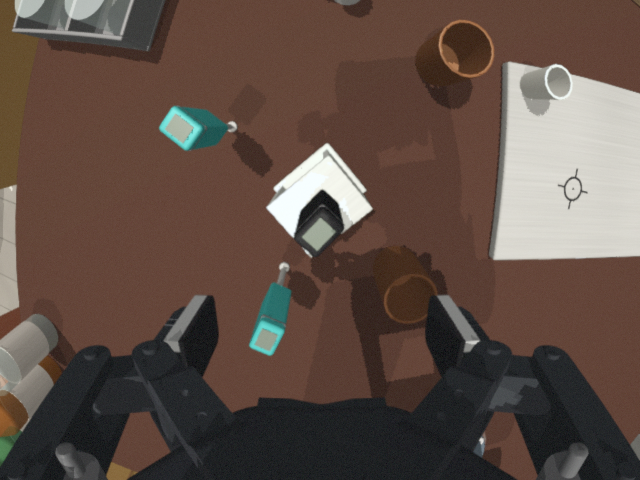

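Shaped like the probe are the black one in the stand (319,225), teal (181,127) and teal (267,335). The black one fits. I'll confirm on an enlarged crop and measure its yaw.

```bash
python3 - <<'E'
from h import *
im=cv2.imread('pics/w6.png')
cv2.imwrite('pics/w6c.png',cv2.resize(im[140:300,240:400],None,fx=3.7,fy=3.7,interpolation=cv2.INTER_CUBIC))
E
```

```text
(no output)
```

View pics/w6c.png

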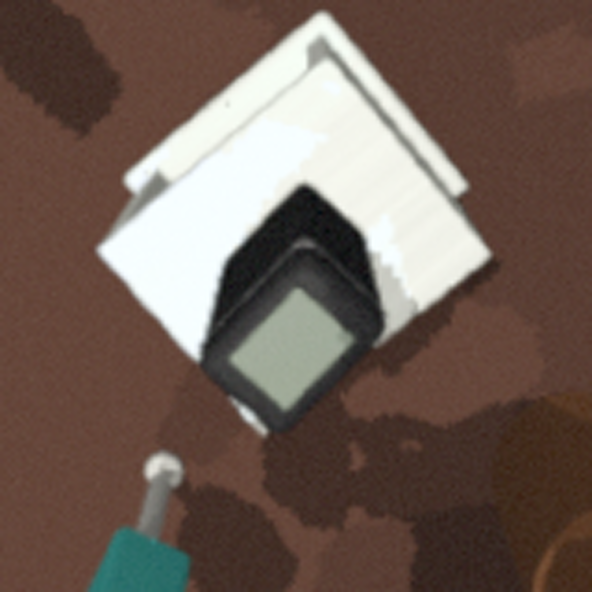

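```bash
python3 - <<'E'
from h import *
c=np.load('w6.npy',allow_pickle=True)[0]
for z,cor in ((.186,[(204,357),(305,245),(383,325),(280,432)]),(.186,[(230,357),(299,288),(353,340),(286,410)]),(.106,[(97,248),(325,60),(490,257)])):
    P=np.array([onz(c,240+x/3.7,140+y/3.7,z,True) for x,y in cor])
    print(P.round(4),P.mean(0).round(4))
    for i in range(len(cor)):
        d=P[(i+1)%len(cor)]-P[i];print('len %.4f ang %.1f'%(np.linalg.norm(d),np.degrees(np.arctan2(d[1],d[0]))))
    if len(cor)==3: print((P[0]+P[2])/2)
s=manip.sense();q=s['tool_rot'];print('tool x ang',np.degrees(2*np.arctan2(q[1],q[0])),s['tcp_pos'])
E
```

```text
[[0.3858 0.3231 0.186 ]
 [0.4104 0.3116 0.186 ]
 [0.4004 0.2943 0.186 ]
 [0.376  0.3062 0.186 ]] [0.3932 0.3088 0.186 ]
len 0.0271 ang -25.1
len 0.0200 ang -119.9
len 0.0271 ang 154.1
len 0.0195 ang 59.9
[[0.3871 0.3187 0.186 ]
 [0.4027 0.3105 0.186 ]
 [0.3963 0.2986 0.186 ]
 [0.3804 0.3063 0.186 ]] [0.3916 0.3085 0.186 ]
len 0.0176 ang -27.8
len 0.0135 ang -118.4
len 0.0177 ang 154.1
len 0.0141 ang 61.3
[[0.3797 0.3531 0.106 ]
 [0.4367 0.3143 0.106 ]
 [0.4036 0.2639 0.106 ]] [0.4067 0.3104 0.106 ]
len 0.0690 ang -34.3
len 0.0603 ang -123.3
len 0.0924 ang 105.0
[0.39166085 0.30850073 0.106     ]
tool x ang 16.383491923368794 [0.38931693 0.30828917 0.28911493]
```

The black probe's handle lies at about −28° (mean of the edges), centre (0.392, 0.3087), and the stand's centre (0.3917, 0.3085) agrees. Turning −0.775 rad to line the jaws up with the 22 mm width.

Emit:
arm_command([
  [[3,0,0],-0.155,-1],
  [[0,0,-20],-0.155,-1],
  [[0,0,-20],-0.155,-1],
  [[0,0,0],-0.155,-1],
  [[0,0,0],-0.155,-1],
  [[0,0,0],0,-1],
  [[0,0,0],0,-1],
])

```text
t: 10.85
tcp_pos: [0.393, 0.3087, 0.2503]
tool_rot: [0.97, -0.241, -0.0, 0.0]
force: [0.0, -0.4, 0.1]
finger_gap: 0.998
```

```bash
python3 - <<'E'
from h import *
c=cal('wrist');im=manip.snapshot('wrist');cv2.imwrite('pics/w7.png',im);s=manip.sense()
np.save('w7.npy',np.array([c],dtype=object),allow_pickle=True)
q=s['tool_rot'];print(s['tcp_pos'],s['q'],np.degrees(2*np.arctan2(q[1],q[0])))
t=s['tcp_pos'];print(proj(c,(t[0],t[1],.186),True),proj(c,(t[0],t[1],.106),True))
E
```

```text
[0.39293377 0.3088961  0.25031184] [ 4.42304319e-01  3.49121121e-01  1.73138565e+00 -5.78301086e-05
  1.06122595e+00  2.50060847e+00] -27.930524058703387
(np.float64(317.3628129253436), np.float64(261.82824828771174)) (np.float64(318.3889393472531), np.float64(225.2994713501531))
```

View pics/w7.png

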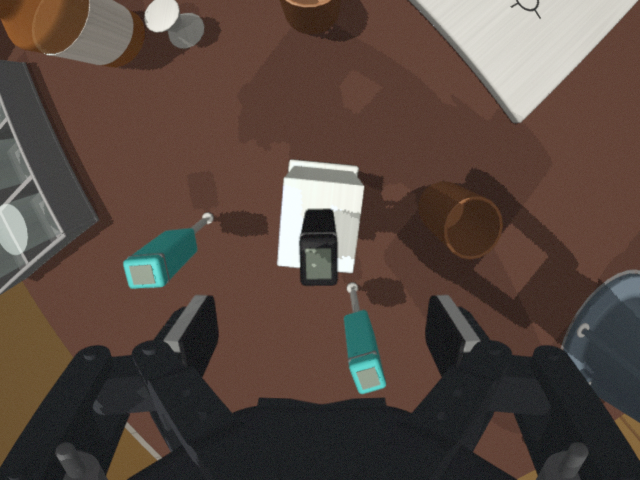

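```bash
python3 - <<'E'
from h import *
c=np.load('w7.npy',allow_pickle=True)[0]
for p,z in [((352,288),0.003),((368,377),.165),((207,217),.003),((145,273),.165),((472,226),.08)]:
    P=onz(c,*p,z,True);d=P[:2]-np.array([.393,.309]);a=np.radians(-27.9);x=np.array([np.cos(a),np.sin(a)]);print(P.round(3),'along x %.3f along y %.3f'%(d@x,d@np.array([-x[1],x[0]])))
E
```

```text
[0.288 0.323 0.003] along x -0.100 along y -0.037
[0.289 0.323 0.165] along x -0.098 along y -0.036
[0.434 0.424 0.003] along x -0.018 along y 0.121
[0.433 0.421 0.165] along x -0.017 along y 0.118
[0.323 0.192 0.08 ] along x -0.007 along y -0.136
```

Both teal probes are clear, 100 mm and 120 mm from the axis. Descend and grip.

Emit:
arm_command([
  [[-1,0,-30],0,-1],
  [[0,0,-40],0,-1],
  [[0,0,-25],0,-1],
  [[0,0,-12],0,-1],
  [[0,0,0],0,-1],
  [[0,0,0],0,-0.2],
  [[0,0,0],0,1],
  [[0,0,0],0,1],
  [[0,0,0],0,1],
  [[0,0,0],0,1],
  [[0,0,0],0,1],
  [[0,0,0],0,1],
], squeeze=60)

```text
t: 12.4
tcp_pos: [0.3921, 0.3096, 0.1439]
tool_rot: [0.97, -0.242, 0.0, -0.0]
force: [-1.0, -0.6, 5.5]
finger_gap: 0.249
```

```bash
python3 - <<'E'
from h import *
im=manip.snapshot('wrist');cv2.imwrite('pics/w8.png',im);s=manip.sense()
print(s['tcp_pos'],s['force'],s['ft_torque'],s['finger_gap']*85)
E
```

```text
[0.39206766 0.30961308 0.1439092 ] [-0.15223595 -0.4077288   6.23406267] [-0.08442971  0.11972549 -0.01273046] 21.63886465592096
```

View pics/w8.png

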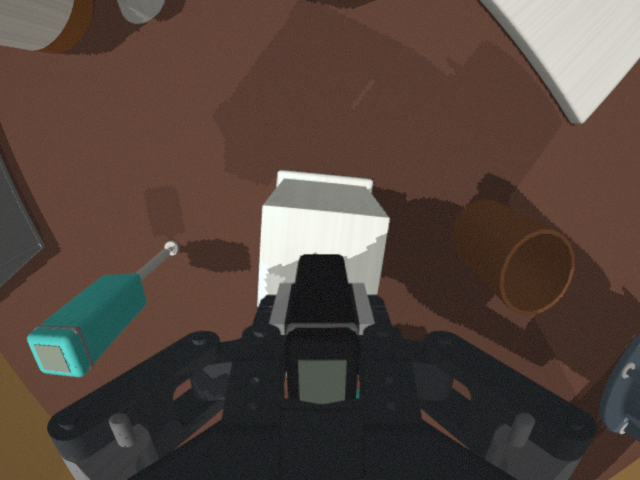

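The jaws hold 21.6 mm, the handle's 22 mm width. Draw straight up.

Emit:
arm_command([
  [[0,0,8],0,1],
  [[0,0,16],0,1],
  [[0,0,20],0,1],
  [[0,0,20],0,1],
  [[0,0,20],0,1],
  [[0,0,20],0,1],
  [[0,0,16],0,1],
  [[0,0,8],0,1],
  [[0,0,0],0,1],
  [[0,0,0],0,1],
])

```text
t: 13.7
tcp_pos: [0.3913, 0.3092, 0.2706]
tool_rot: [0.97, -0.242, -0.001, 0.001]
force: [-0.1, -0.6, -1.5]
finger_gap: 0.252
```

```bash
python3 - <<'E'
from h import *
im=manip.snapshot('wrist');cv2.imwrite('pics/w9.png',im);im=manip.snapshot('scene');cv2.imwrite('pics/s9.png',im);s=manip.sense()
print(s['tcp_pos'],s['force'],s['ft_torque'],s['finger_gap']*85)
E
```

```text
[0.39134219 0.30924915 0.27053836] [-0.0525693   0.06895309 -1.56256788] [0.03483503 0.01001578 0.01668056] 21.052850679175958
```

View pics/s9.png

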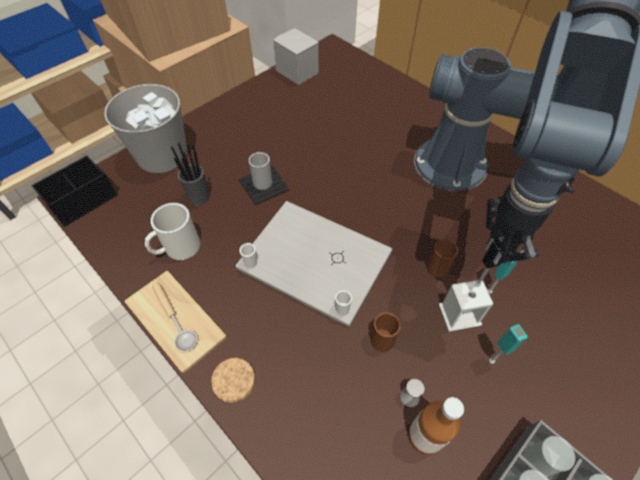

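View pics/w9.png

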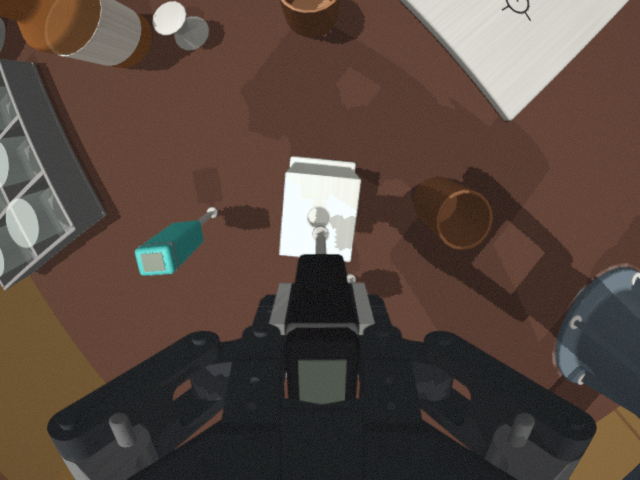

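The probe is out: TCP 0.2705 m puts the foot at about 0.148 m, and the scene view shows an empty hole at (472,296). The cup is still upright on the mat. Moving above the mark.

Emit:
arm_command([
  [[7,-20,0],0,1],
  [[15,-44,0],0,1],
  [[15,-44,0],0,1],
  [[15,-44,0],0,1],
  [[15,-44,0],0,1],
  [[15,-44,0],0,1],
  [[13,-40,-10],0,1],
  [[8,-21,-20],0,1],
  [[0,0,-20],0,1],
  [[0,0,-15],0,1],
  [[0,0,0],0,1],
  [[0,0,0],0,1],
])

```text
t: 15.3
tcp_pos: [0.4951, 0.0085, 0.2065]
tool_rot: [0.97, -0.242, 0.0, -0.0]
force: [0.6, -0.6, -1.5]
finger_gap: 0.252
```

```bash
python3 - <<'E'
from h import *
c=cal('wrist');im=manip.snapshot('wrist');cv2.imwrite('pics/w10.png',im)
np.save('w10.npy',np.array([c],dtype=object),allow_pickle=True)
im=manip.snapshot('scene');cv2.imwrite('pics/s10.png',im);s=manip.sense()
cv2.imwrite('pics/s10c.png',cv2.resize(im[180:310,260:420],None,fx=4,fy=4,interpolation=cv2.INTER_CUBIC))
print(s['tcp_pos'],s['tool_rot'],s['force'],s['ft_torque'],s['finger_gap']*85)
E
```

```text
[0.49528944 0.00850131 0.20697166] [ 9.70397453e-01 -2.41512316e-01  7.63969526e-04 -1.38193103e-05] [-0.28403915  0.55826402 -1.38690799] [-0.00841452  0.00933589  0.04383141] 21.213224114026247
```

View pics/w10.png

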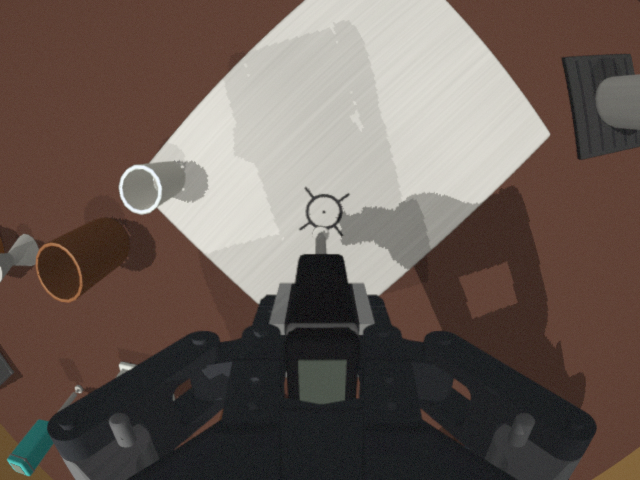

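View pics/s10c.png

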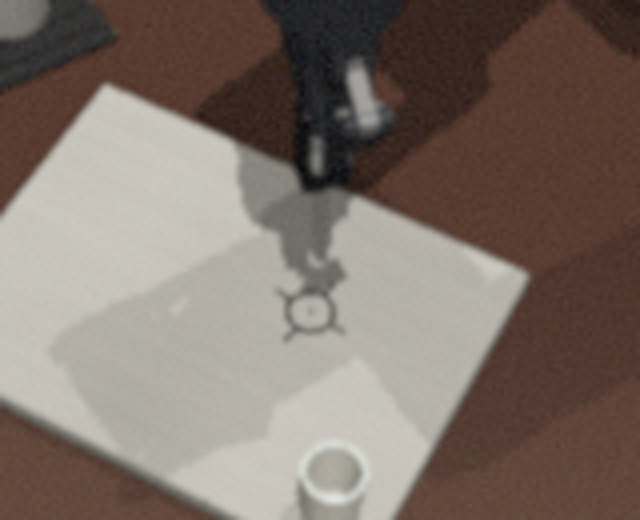

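```bash
python3 - <<'E'
from h import *
c=np.load('w10.npy',allow_pickle=True)[0]
im=cv2.imread('pics/w10.png');cv2.imwrite('pics/w10c.png',cv2.resize(im[175:275,270:380],None,fx=6,fy=6,interpolation=cv2.INTER_CUBIC))
print('mark',onz(c,323.5,212,.024,True))
print('pred axis',proj(c,(.4953,.0085,.084),True),proj(c,(.4953,.0085,.024),True))
E
```

```text
mark [0.49476613 0.00418427 0.024     ]
pred axis (np.float64(318.25652821903856), np.float64(232.7995621677677)) (np.float64(318.8108143790282), np.float64(213.74840672290418))
```

View pics/w10c.png

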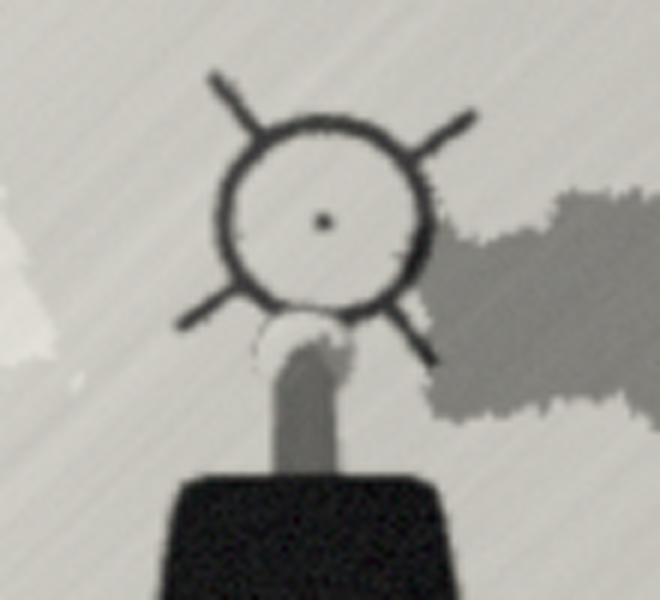

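The foot disc is at (320.8,233.3) and the mark's dot at (323.5,212). That leaves about 2–3 mm to correct, so I'll descend part way and look again.

Emit:
arm_command([
  [[1,-3,-15],0,1],
  [[0,0,-20],0,1],
  [[0,0,-12],0,1],
  [[0,0,0],0,1],
  [[0,0,0],0,1],
])

```text
t: 16.02
tcp_pos: [0.4962, 0.0054, 0.1595]
tool_rot: [0.97, -0.242, 0.0, -0.0]
force: [0.9, -0.1, -1.4]
finger_gap: 0.249
```

```bash
python3 - <<'E'
from h import *
c=cal('wrist');im=manip.snapshot('wrist');s=manip.sense()
cv2.imwrite('pics/w11c.png',cv2.resize(im[175:275,270:380],None,fx=6,fy=6,interpolation=cv2.INTER_CUBIC))
t=s['tcp_pos'];print(t,s['force'])
z=t[2]-.1229
print('axis foot',proj(c,(t[0],t[1],z),True),'axis plate',proj(c,(t[0],t[1],.024),True),z)
np.save('w11.npy',np.array([c],dtype=object),allow_pickle=True)
im=manip.snapshot('scene');cv2.imwrite('pics/s11c.png',cv2.resize(im[180:310,260:420],None,fx=4,fy=4,interpolation=cv2.INTER_CUBIC))
E
```

```text
[0.49630347 0.00535162 0.159746  ] [ 0.15360955 -0.94906829 -0.59137222]
axis foot (np.float64(318.3793471476133), np.float64(232.82925309952228)) axis plate (np.float64(318.5126409221288), np.float64(228.08365454205904)) 0.03684600185753824
```

View pics/w11c.png

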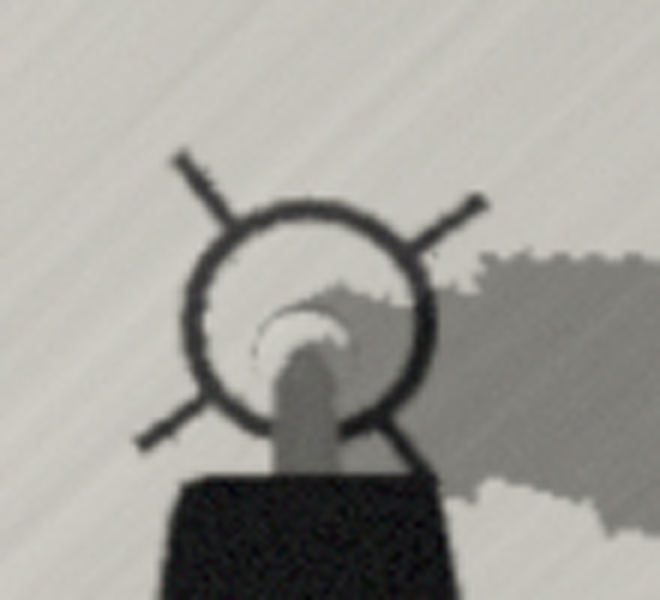

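View pics/s11c.png

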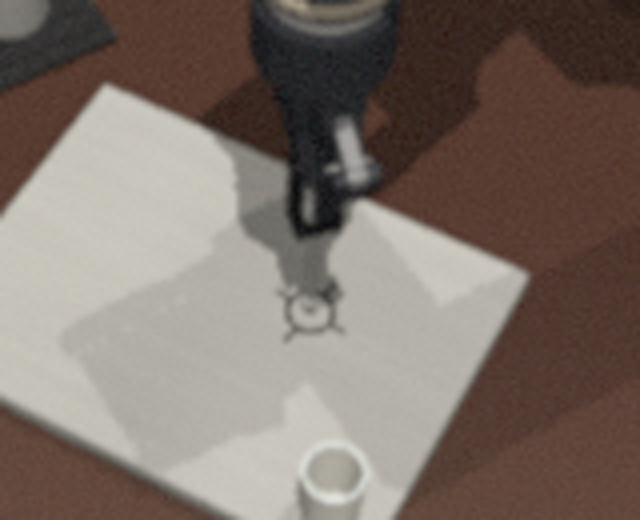

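The foot, projected along its axis onto the plate, is within about 1 mm of the ring's centre. I'll nudge 1 mm, then go down in small steps watching the force.

Emit:
arm_command([
  [[0,-1,-4],0,1],
  [[0,0,-4],0,1],
  [[0,0,-2],0,1],
  [[0,0,0],0,1],
  [[0,0,0],0,1],
])

```text
t: 16.75
tcp_pos: [0.4958, 0.0045, 0.1493]
tool_rot: [0.97, -0.242, 0.0, -0.0]
force: [0.7, 0.1, -1.2]
finger_gap: 0.251
```

Emit:
arm_command([
  [[0,0,-1],0,1],
  [[0,0,-1],0,1],
  [[0,0,0],0,1],
  [[0,0,0],0,1],
])

```text
t: 17.25
tcp_pos: [0.4958, 0.0044, 0.1473]
tool_rot: [0.97, -0.242, 0.0, -0.0]
force: [-0.0, 0.2, -1.1]
finger_gap: 0.252
```

Emit:
arm_command([
  [[0,0,-1],0,1],
  [[0,0,-1],0,1],
  [[0,0,0],0,1],
  [[0,0,0],0,1],
])

```text
t: 17.75
tcp_pos: [0.4959, 0.0044, 0.1454]
tool_rot: [0.97, -0.242, 0.0, -0.0]
force: [0.1, -0.1, 0.8]
finger_gap: 0.253
```

Contact is where predicted: 2.1 N above the −1.3 N baseline. Adding about 2.5 mm.

Emit:
arm_command([
  [[0,0,-1],0,1],
  [[0,0,-1],0,1],
  [[0,0,-0.5],0,1],
  [[0,0,0],0,1],
  [[0,0,0],0,1],
  [[0,0,0],0,1],
  [[0,0,0],0,1],
])

```text
t: 18.62
tcp_pos: [0.4959, 0.0044, 0.1429]
tool_rot: [0.97, -0.242, 0.0, -0.0]
force: [0.5, 0.4, 2.3]
finger_gap: 0.252
```

```bash
python3 - <<'E'
from h import *
F=[]
im=manip.snapshot('wrist');F.append(manip.sense()['force'])
i2=manip.snapshot('scene');F.append(manip.sense()['force'])
i3=manip.snapshot('top')
for _ in range(1):F.append(manip.sense()['force'])
s=manip.sense();c=cal('wrist');t=s['tcp_pos']
print(np.round(F,2),t,s['tool_rot'],s['finger_gap']*85,np.abs(s['qd']).max(),s['t'])
print(proj(c,(t[0],t[1],.024),True))
A=cv2.resize(im[175:275,270:380],None,fx=5,fy=5,interpolation=cv2.INTER_CUBIC)
B=cv2.resize(i2[130:230,215:305],None,fx=2.5,fy=2.5);
C=cv2.resize(i2[220:320,290:380],None,fx=2.5,fy=2.5)
cv2.imwrite('pics/f.png',np.hstack([A,np.vstack([B,C])]));cv2.imwrite('pics/ft.png',i3)
E
```

```text
[[ 0.99  0.56  2.29]
 [-0.49  0.87  2.02]
 [ 0.44  0.59  1.8 ]] [0.49588503 0.00444097 0.14283745] [ 9.70350944e-01 -2.41700289e-01  1.25466840e-04 -2.08768723e-05] 21.003413349515068 0.0014601765800341896 18.775
(np.float64(318.41131688886264), np.float64(234.46915558176696))
```

View pics/f.png

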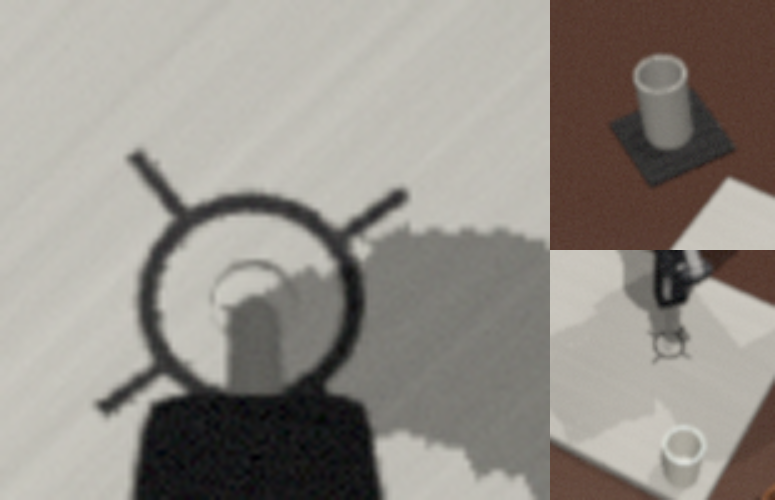

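View pics/ft.png

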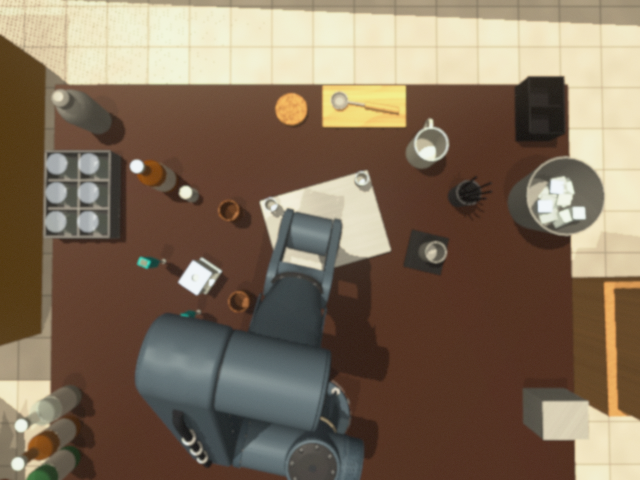

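The foot (253,300) sits on the ring's centre (251,300) in the crop. The force is about 3.4 N above baseline, the arm is still, and the cup is upright on the mat. Handing in.

```bash
python3 -c "
from station import manip
print(manip.sign_off()); s=manip.sense(); print(s['t'],s['force'],s['tcp_pos'])"
```

```text
the job is handed in; nothing more can be done
None
the job is handed in; nothing more can be done
```

I stood the steel cup on the bar mat and let go of it. I then drew the black probe straight up out of its stand and pressed its foot on the test mark. I handed in at about 18.8 s, still gripping the probe there.

**Last checks before handing in:**
- **Cup:** upright near the mat's centre, and untouched since I released it.
- **Foot position:** within about 1 mm of the ring's centre in the wrist view.
- **Press:** about 3.1–3.6 N above the free-hanging baseline, with the foot pushed in about 4 mm, worked out from the tool height.
- **Grip and arm:** the jaws were at about 21 mm on the 22 mm handle, the tool was vertical, and joint speeds were under 0.002 rad/s.
- **Other barware:** it looked unmoved in the last top view, but I did not measure it.

**Disagreements:** the three cameras placed the mark up to about 6 mm apart. I relied on the close wrist view of the foot against the ring. The handing-in call gave no verdict, so I don't know how the run was judged.

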